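Fold back the dust cover of the jar tray

TASK

Uncover the filled jars for packing: on the wide tray, push the cover's black upright handle plate away along the tray until the two hinged panels have folded up fully and stand flat against each other. Leave the narrow cap tray's cover as it is, and do not disturb the loose jars and the bottle.

Things in the scene. Friction and masses are not known exactly. Their poses are not given: they have to be found in the camera images.
- jar_tray: The WIDE tray, to uncover: white, slatted, 245 mm long (x), 180 wide (y), 80 high, fixed to the bench, full of jars. Origin on the bench under the cover; the tray spans x -130 to +115. Its +x points away from the robot (turned up to 20 degrees): the cover is pushed along +x. Two panels, 85 long and 176 wide, rise like a tent, then stand upright over the far hinge (x +85), 168 above the bench.
- jar_cover (a joint): Slope of both panels of the wide tray's cover, rad: 0 = flat and shut; 1.55 = hard stop, panels upright with their undersides together. Starts at 0.3 to 0.8 and stays where it is left. The far panel is hinged to the tray, the near one to a level strip sliding on the side rims with the handle plate. Handle at tray x = 51 - 170 cos(slope) mm. Pushing takes 8 N at most, less as it rises.
- jar_handle (a point): Middle of the top edge of the black upright handle plate on the sliding strip of the wide tray's cover. Plate 8 mm thick (tray x), 60 wide (tray y), 45 tall, its top 132 above the bench. It stays upright and at tray y = 0 as it slides; the near panel's lower edge is 34 beyond it on the +x side. At the hard stop it is at tray x = +47.
- cap_handle (a point): The same point on the NARROW tray's cover, which must not be moved. That tray is 110 mm wide, otherwise of the same size and kind, and holds white caps. The trays stand side by side, 0.30 to 0.48 m apart, either one on the left. Two loose jars (64 wide, 80 tall) stand beyond them and a white bottle (170 tall) to the robot's right: leave these alone too.

How it is judged:
By the outcome, as a careful person would: the job done as asked, in the order asked, and still so for the second after the job is handed in, with the robot touching nothing.
It also fails if it takes over 29 s, if anything falls off the work surface, if the arm or the gripper's body presses on something with over 40 N, if the wrist force passes 120 N, or if a joint passes its speed limit or range.

ROBOT

A 7-joint arm with a two-finger parallel gripper is mounted at the origin on the work surface. World frame = base frame: x ahead of the robot, y to its left, z up, the work surface at z = 0. Lengths are in m, angles in rad, forces in N, time in s.
With the tool pointing down it reaches from about 0.35 to 0.9 m from the base axis. Payload 7.2 kg.
Tool frame: the origin (TCP) lies midway between the tips of the shut fingers; the grasp point (between the pads) lies 19 mm behind it; z points along the fingers, y is the line along which they close (so a half turn about z gives the same grasp; the last joint's range is limited). The gripper opens to 85 mm and grips with 20 to 120 N. Pads are 22 mm wide; open, the fingers measure 114 mm over their backs; the gripper's body (76 mm by 85 mm) begins 54 mm behind the grasp point. The pads swing forward as they close: fully open they stand 13 mm farther back than shut.
Start: joints at [-1.174, 0.411, -0.013, 1.596, 0.006, 1.134, -0.082], TCP at [0.28, 0.559, 0.231] pointing down, gripper open.
Joint ranges: [-2.95, 2.95], [-0.29, 1.99], [-1.47, 1.44], [0.14, 2.54], [-1.03, 4.17], [0.13, 1.85], [-2.86, 2.86]. Speed limits (rad/s): [2.39, 2.39, 3.01, 3.01, 3.14, 3.14, 3.14].

INTERFACE

Orientations are given as a unit quaternion [w, x, y, z].
In Python, from bench import get_obs, optics, job gives the robot as it stands.
- The arm moves only by the shell command python3 -m inch 'ROWS'. ROWS is JSON, a list of rows, each an object of numbers: "jaw": the finger opening in mm, from 0 to 85.4; "tx", "ty", "tz": the shift along the tool's x, y, z in mm; "ax", "ay", "az": the turn, a rotation vector about the tool's x, y, z in degrees. In form: [{"jaw": .., "tx": .., "ty": .., "tz": .., "ax": .., "ay": .., "az": ..}, ...]. A call has 1 to 20 rows; each row is the pose to reach, as a shift and turn from the pose commanded when the call began, along the tool's axes at that moment; what a row does not reach only later rows make up. A row lasts 1/10 s, in which the tool goes at most 50 mm and 8.59 degrees, less where a joint would pass 70% of its speed; a pose out of reach is approached as far as the arm can. A call with a gripper value outside its range is refused whole. The fingers move at their own pace and stop on an object; the grip force is fixed at half the most. Time passes only in rows, so rows that repeat a pose let the fingers close. It gives the time, the measured TCP pose, the force, the opening and the grip force at its end, in the units of the state.
- get_obs(): the state, without advancing time (a new reading comes with each control period).
- optics.camera(name): name is "scene" or "side" or "wrist"; returns (picture, depth): 480x640x3 uint8, red, green, blue; 480x640 float32, m along the optical axis (not along the pixel's ray), 0 where there is no reading.
- optics.camera_info(name): a dict with "intrinsics" (3x3 intrinsics, pixels), "cam_to_world" (4x4, takes a point from camera to world coordinates). Camera axes: x right, y up, looking along -z (the intrinsics and any distortion apply to the point x, -y, -z); pixel columns grow to the right and rows downward; lengths in m; the calibration is good to about 2 mm. A picture is of the moment at which its call begins: read the wrist's pose just before it. camera_info takes no time and is no camera call; for the wrist camera it gives the pose at the moment of the call.
- job.hand_in(): hands the job in; it is judged then, once.
The state is a dict: "clock": time; "qpos": joint angles; "qd": joint speeds; "joint_efforts": joint torques, N m; "position": TCP position; "orientation": TCP orientation; "force": force on the tool from outside, world axes, zero at the start; "moment": the same for the moment, N m; "opening": finger opening in m; "gripper_force": force on a finger pad.
Only numpy, scipy, OpenCV 4.12 (cv2) and the standard library are available. Lean on these libraries where they do the work, as an engineer would, in place of code of your own. Each camera call takes 0.05 s, during which the arm holds its last target. There are 200 camera calls.

## Working session

There is one attempt and no reset: what is moved stays moved. The work goes in short steps, Python scripts to look and compute and a shell command to move; the robot and the scene stay as the last step left them, time stands still between calls to the robot, and variables do not carry over. Pictures are saved under pics/ and viewed, at most 10 in all, crops included, and the job is handed in when it is done.

```bash
mkdir -p pics; cat > h.py <<'E'
import numpy as np, cv2
from bench import get_obs, optics, job
def snap(n,save=None):
    i=optics.camera_info(n); p,d=optics.camera(n)
    if save: cv2.imwrite(save,p[:,:,::-1])
    return p,d,np.array(i['intrinsics']),np.array(i['cam_to_world']),i
def pts(d,K,T):
    v,u=np.mgrid[:480,:640]
    c=np.stack([(u-K[0,2])/K[0,0]*d,-(v-K[1,2])/K[1,1]*d,-d],-1)
    return c@T[:3,:3].T+T[:3,3]
E
python3 - <<'E'
from h import *
for n in('scene','side'):
    p,d,K,T,i=snap(n,f'pics/{n}0.png')
    print(n,i.keys(),T.round(3).tolist()); W=pts(d,K,T)
    m=((p.max(2)<60)&(d>0)&(W[...,2]>.07)&(W[...,2]<.16)).astype(np.uint8)
    c,l,s,g=cv2.connectedComponentsWithStats(m)
    for k in range(1,c):
        if s[k,4]>60:
            q=W[l==k]; print(s[k],np.percentile(q,[2,50,98],axis=0).round(3).tolist())
o=get_obs();print(o['clock'],o['position'],o['orientation'])
E
```

```text
scene dict_keys(['intrinsics', 'cam_to_world']) [[0.634, -0.632, 0.446, 0.929], [0.773, 0.508, -0.379, -0.347], [0.013, 0.585, 0.811, 0.803], [0.0, 0.0, 0.0, 1.0]]
[  75    0   65   44 1598] [[-0.588, -0.04, 0.072], [-0.395, -0.013, 0.115], [-0.388, 0.055, 0.158]]
[201   0  14  13 121] [[-0.399, 0.256, 0.071], [-0.392, 0.279, 0.083], [-0.386, 0.305, 0.1]]
[ 158   77   65   48 1705] [[0.004, -0.067, 0.075], [0.061, -0.023, 0.119], [0.072, 0.051, 0.158]]
[367 149  27  22 378] [[0.446, 0.18, 0.092], [0.458, 0.205, 0.115], [0.467, 0.233, 0.132]]
[216 241  26  34 450] [[0.462, -0.21, 0.093], [0.472, -0.184, 0.119], [0.479, -0.155, 0.133]]
side dict_keys(['intrinsics', 'cam_to_world']) [[0.976, 0.158, -0.15, 0.444], [-0.218, 0.662, -0.718, -0.532], [-0.015, 0.733, 0.68, 0.604], [0.0, 0.0, 0.0, 1.0]]
[236   0  11  21  63] [[0.563, 1.189, 0.072], [0.57, 1.288, 0.097], [0.575, 1.454, 0.128]]
[624   0  16  15  91] [[1.98, 0.899, 0.071], [1.986, 0.931, 0.086], [1.993, 0.976, 0.109]]
[  63   10   57   32 1189] [[-0.019, 1.144, 0.072], [0.045, 1.151, 0.114], [0.118, 1.161, 0.158]]
[129  13  17  24 275] [[0.168, 1.143, 0.071], [0.195, 1.151, 0.1], [0.215, 1.159, 0.139]]
[289 141  13  53 114] [[0.534, 0.089, 0.116], [0.56, 0.165, 0.12], [0.587, 0.25, 0.122]]
[233 148  12  36 280] [[0.442, 0.179, 0.091], [0.453, 0.198, 0.118], [0.465, 0.233, 0.135]]
[329 264  42  54 150] [[0.561, -0.204, 0.121], [0.575, -0.16, 0.124], [0.589, -0.104, 0.126]]
[  0 267   9  36 212] [[0.062, -0.018, 0.077], [0.068, 0.005, 0.088], [0.07, 0.03, 0.103]]
[  0 275  13  36  73] [[0.063, -0.031, 0.07], [0.07, -0.006, 0.073], [0.073, 0.035, 0.077]]
[265 300  24  52 559] [[0.456, -0.211, 0.09], [0.466, -0.19, 0.124], [0.477, -0.157, 0.135]]
[283 300  36  57 122] [[0.484, -0.224, 0.086], [0.498, -0.179, 0.09], [0.512, -0.128, 0.092]]
0.1 [0.28001806 0.55828475 0.23054389] [-1.18473765e-04  2.30337332e-01  9.73110588e-01 -6.95225668e-04]
```

View pics/scene0.png

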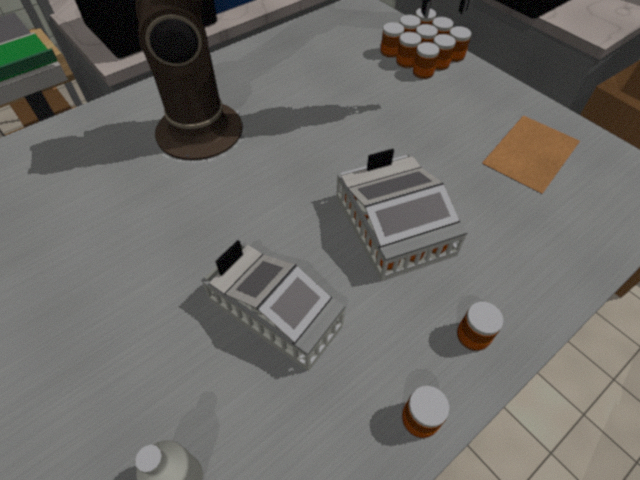

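View pics/side0.png

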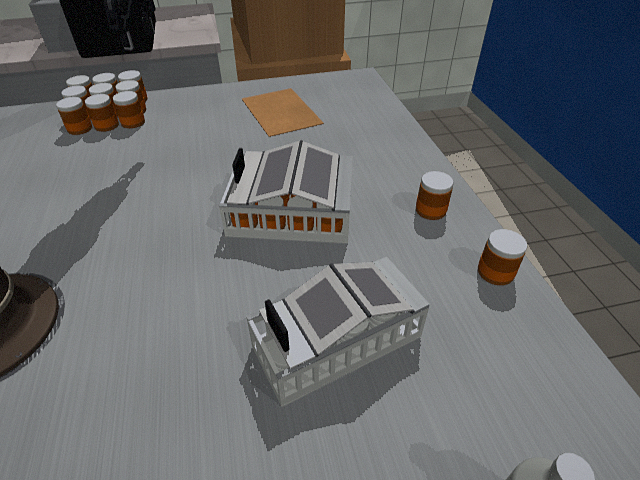

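The wide tray, with amber jars inside, is the left one. Its handle is at scene (380,158) and side (238,165). The narrow cap tray is on the right, with its handle at scene (230,257) and side (277,325). Next I measure yaw and handle position.

```bash
cat > loc.py <<'E'
from h import *
from scipy.spatial.transform import Rotation as R
P=[];H=[];top={}
for n in('scene','side'):
    p,d,K,T,i=snap(n); W=pts(d,K,T); x,y,z=np.moveaxis(W,-1,0)
    ok=(d>0)&(x>.33)&(x<.8)&(y>.03)&(y<.4)
    P.append(W[ok&(z>.065)&(z<.2)])
    m=(ok&(p.max(2)<60)&(abs(x-.457)<.03)&(z>.093)&(z<.145)&(abs(y-.206)<.045)).astype(np.uint8)
    H.append(W[m>0])
    # top edge corners: ray onto plane z=.132
    v,u=np.nonzero(m); 
    hull=cv2.boxPoints(cv2.minAreaRect(np.c_[u,v].astype(np.float32)))
    top[n]=(u.min(),u.max(),v.min())
    q=H[-1]; t=q[q[:,2]>.122]
    r=cv2.fitLine(t[:,:2].astype(np.float32),cv2.DIST_HUBER,0,.01,.01).ravel()
    a=np.degrees(np.arctan2(-r[0],r[1])); a=(a+90)%180-90
    s=(t[:,:2]-r[2:])@r[:2]
    print(n,'handle yaw',a.round(1),'mid',(r[2:]+r[:2]*(s.min()+s.max())/2).round(4),'len',np.ptp(s).round(4),'ztop',np.percentile(q[:,2],98).round(4))
A=np.vstack(P)[:,:2]
(c,wh,an)=cv2.minAreaRect((A*1000).astype(np.float32)); print('tray rect',c,wh,an,'zmax',np.percentile(np.vstack(P)[:,2],99.5))
E
python3 loc.py
```

```text
scene handle yaw -18.9 mid [0.4575 0.2064] len 0.0569 ztop 0.1322
side handle yaw -19.6 mid [0.4563 0.2061] len 0.0614 ztop 0.135
tray rect (549.7817993164062, 176.22793579101562) (185.52117919921875, 249.6863250732422) 72.24383544921875 zmax 0.13150953373122318
```

```bash
python3 -m inch '[{"jaw":0,"tx":-276,"ty":-241,"tz":0,"az":-8.4},{"jaw":0,"tx":-276,"ty":-241,"tz":0,"az":-8.4},{"jaw":0,"tx":-276,"ty":-241,"tz":0,"az":-8.4},{"jaw":0,"tx":-276,"ty":-241,"tz":0,"az":-8.4},{"jaw":0,"tx":-276,"ty":-241,"tz":0,"az":-8.4},{"jaw":0,"tx":-276,"ty":-241,"tz":0,"az":-8.4},{"jaw":0,"tx":-276,"ty":-241,"tz":0,"az":-8.4},{"jaw":0,"tx":-276,"ty":-241,"tz":0,"az":-8.4},{"jaw":0,"tx":-276,"ty":-241,"tz":0,"az":-8.4},{"jaw":0,"tx":-276,"ty":-241,"tz":0,"az":-8.4},{"jaw":0,"tx":-276,"ty":-241,"tz":0,"az":-8.4},{"jaw":0,"tx":-276,"ty":-241,"tz":0,"az":-8.4}]'
cat >rel.py <<'E'
from h import *
from scipy.spatial.transform import Rotation as R
import sys
o=get_obs(); q=o['orientation']; M=R.from_quat(np.r_[q[1:],q[0]]).as_matrix(); t=np.radians(-18.2)
X=np.array([np.cos(t),np.sin(t),0]);Y=np.array([-np.sin(t),np.cos(t),0])
p=np.array(o['position']);r=p-[.557,.174,0]
print('clock',o['clock'],'tray mm',np.round([1e3*r@X,1e3*r@Y,1e3*p[2]],1),'force',np.round(o['force'],1),'gap',o['opening'])
print('tool axes in tray:',np.round(np.array([X,Y,[0,0,1]])@M,3).tolist())
E
python3 rel.py; python3 -c "
from h import *
snap('wrist','pics/w1.png')"
```

```text
clock 0.2 tray mm [-383.1  278.7  230.8] force [ 0.1 -0.1  0.2] gap 0.08546659439987796
tool axes in tray: [[-0.989, 0.147, -0.0], [0.147, 0.989, -0.001], [-0.0, -0.001, -1.0]]schema error: expected keys jaw, tx, ty, tz, ax, ay, az
```

View pics/w1.png

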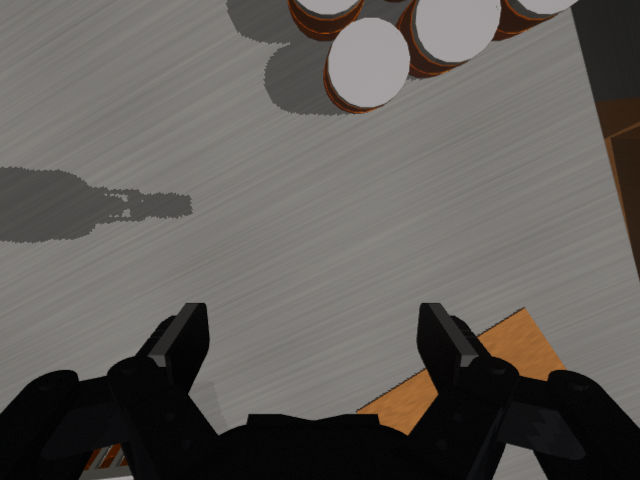

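The call was refused because every key is required. The wrist picture is still from the start pose: fingers open at (205,330) and (430,330), spare jars at the top. I'll resend the move in full form.

```bash
python3 -m inch '[{"jaw":0,"tx":-276,"ty":-241,"tz":0,"ax":0,"ay":0,"az":-8.4},{"jaw":0,"tx":-276,"ty":-241,"tz":0,"ax":0,"ay":0,"az":-8.4},{"jaw":0,"tx":-276,"ty":-241,"tz":0,"ax":0,"ay":0,"az":-8.4},{"jaw":0,"tx":-276,"ty":-241,"tz":0,"ax":0,"ay":0,"az":-8.4},{"jaw":0,"tx":-276,"ty":-241,"tz":0,"ax":0,"ay":0,"az":-8.4},{"jaw":0,"tx":-276,"ty":-241,"tz":0,"ax":0,"ay":0,"az":-8.4},{"jaw":0,"tx":-276,"ty":-241,"tz":0,"ax":0,"ay":0,"az":-8.4},{"jaw":0,"tx":-276,"ty":-241,"tz":0,"ax":0,"ay":0,"az":-8.4},{"jaw":0,"tx":-276,"ty":-241,"tz":0,"ax":0,"ay":0,"az":-8.4},{"jaw":0,"tx":-276,"ty":-241,"tz":0,"ax":0,"ay":0,"az":-8.4},{"jaw":0,"tx":-276,"ty":-241,"tz":0,"ax":0,"ay":0,"az":-8.4},{"jaw":0,"tx":-276,"ty":-241,"tz":0,"ax":0,"ay":0,"az":-8.4}]'
python3 rel.py; python3 -c "
from h import *
p,d,K,T,i=snap('wrist','pics/w2.png')
print(T.round(3).tolist(),get_obs()['position'])
W=pts(d,K,T);x,y,z=np.moveaxis(W,-1,0)
m=(p.max(2)<60)&(d>0)&(abs(x-.457)<.04)&(abs(y-.206)<.05)&(z>.115)&(z<.145)
q=W[m];print(len(q))
if len(q)>20: print(cv2.minAreaRect((q[:,:2]*1000).astype(np.float32)),np.median(q[:,2]))
"
```

```text
clock: 1.45
position: [0.4183, 0.2209, 0.2312]
orientation: [-0.0, 0.157, 0.988, 0.0]
force: [0.7, -0.2, -0.4]
opening: 0.0001
gripper_force: 0.0
clock 1.45 tray mm [-146.4    1.2  231.2] force [ 0.7 -0.2 -0.4] gap 5.5691286513931374e-05
tool axes in tray: [[-1.0, -0.002, -0.0], [-0.002, 1.0, 0.0], [0.0, 0.0, -1.0]]
[[0.311, -0.908, -0.281, 0.347], [0.95, 0.298, 0.091, 0.244], [0.001, -0.295, 0.956, 0.374], [0.0, 0.0, 0.0, 1.0]] [0.41836777 0.22069605 0.23115723]
1226
((452.63409423828125, 208.26968383789062), (58.76228332519531, 7.615118980407715), 71.84336853027344) 0.13017138708079182
```

View pics/w2.png

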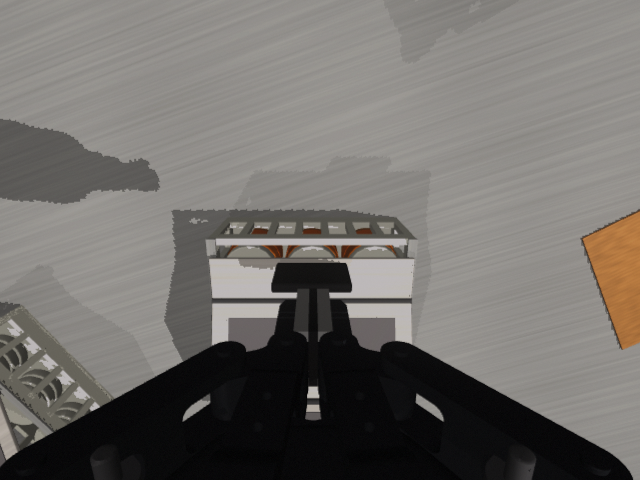

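The handle top edge is at (312,270) in the wrist picture, just ahead of the closed fingers and centred. It measures at tray x about -110, y 0, yaw -18.2°, z 0.130. The camera sits on the robot side, clear of the panels. Next: descend behind the plate with 20 mm clearance.

```bash
python3 -m inch '[{"jaw":0,"tx":0,"ty":-1,"tz":40,"ax":0,"ay":0,"az":0},{"jaw":0,"tx":0,"ty":-1,"tz":80,"ax":0,"ay":0,"az":0},{"jaw":0,"tx":0,"ty":-1,"tz":110,"ax":0,"ay":0,"az":0},{"jaw":0,"tx":0,"ty":-1,"tz":125,"ax":0,"ay":0,"az":0},{"jaw":0,"tx":-10,"ty":-1,"tz":125,"ax":0,"ay":0,"az":0},{"jaw":0,"tx":-20,"ty":-1,"tz":125,"ax":0,"ay":0,"az":0},{"jaw":0,"tx":-28,"ty":-1,"tz":125,"ax":0,"ay":0,"az":0},{"jaw":0,"tx":-36,"ty":-1,"tz":125,"ax":0,"ay":0,"az":0},{"jaw":0,"tx":-44,"ty":-1,"tz":125,"ax":0,"ay":0,"az":0}]'
python3 rel.py; python3 -c "
from h import *
snap('side','pics/s2.png')"
```

```text
clock: 2.4
position: [0.4615, 0.205, 0.107]
orientation: [0.001, 0.158, 0.987, 0.001]
force: [-2.0, 1.5, 0.0]
opening: -0.0003
gripper_force: 1.1
clock 2.4 tray mm [-100.4   -0.3  107. ] force [-2.   1.5  0. ] gap -0.00031088718498834884
tool axes in tray: [[-1.0, 0.0, 0.001], [0.0, 1.0, 0.001], [-0.001, 0.001, -1.0]]
```

View pics/s2.png

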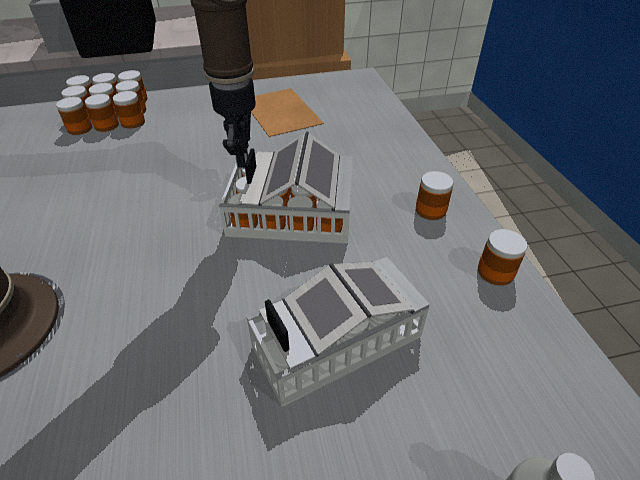

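The fingers (side, 243,165) are on the plate and the tent is rising, at about 2.5 N. I'll continue pushing.

```bash
python3 -m inch '[{"jaw":0,"tx":-8,"ty":0,"tz":0,"ax":0,"ay":0,"az":0},{"jaw":0,"tx":-16,"ty":0,"tz":0,"ax":0,"ay":0,"az":0},{"jaw":0,"tx":-24,"ty":0,"tz":0,"ax":0,"ay":0,"az":0},{"jaw":0,"tx":-32,"ty":0,"tz":0,"ax":0,"ay":0,"az":0},{"jaw":0,"tx":-40,"ty":0,"tz":0,"ax":0,"ay":0,"az":0},{"jaw":0,"tx":-48,"ty":0,"tz":0,"ax":0,"ay":0,"az":0},{"jaw":0,"tx":-56,"ty":0,"tz":0,"ax":0,"ay":0,"az":0},{"jaw":0,"tx":-64,"ty":0,"tz":0,"ax":0,"ay":0,"az":0},{"jaw":0,"tx":-72,"ty":0,"tz":0,"ax":0,"ay":0,"az":0},{"jaw":0,"tx":-80,"ty":0,"tz":0,"ax":0,"ay":0,"az":0},{"jaw":0,"tx":-87,"ty":0,"tz":0,"ax":0,"ay":0,"az":0},{"jaw":0,"tx":-94,"ty":0,"tz":0,"ax":0,"ay":0,"az":0},{"jaw":0,"tx":-100,"ty":0,"tz":0,"ax":0,"ay":0,"az":0},{"jaw":0,"tx":-106,"ty":0,"tz":0,"ax":0,"ay":0,"az":0},{"jaw":0,"tx":-112,"ty":0,"tz":0,"ax":0,"ay":0,"az":0},{"jaw":0,"tx":-116,"ty":0,"tz":0,"ax":0,"ay":0,"az":0},{"jaw":0,"tx":-120,"ty":0,"tz":0,"ax":0,"ay":0,"az":0}]'
python3 rel.py; python3 -c "
from h import *
snap('side','pics/s3.png')"
```

```text
clock: 4.15
position: [0.5746, 0.1671, 0.1063]
orientation: [-0.0, 0.158, 0.987, -0.0]
force: [-0.5, 0.2, 0.5]
opening: 0.0001
gripper_force: 0.4
clock 4.15 tray mm [ 18.8  -1.  106.3] force [-0.5  0.2  0.5] gap 0.00013473663330287753
tool axes in tray: [[-1.0, 0.001, -0.0], [0.001, 1.0, -0.0], [0.0, -0.0, -1.0]]
```

View pics/s3.png

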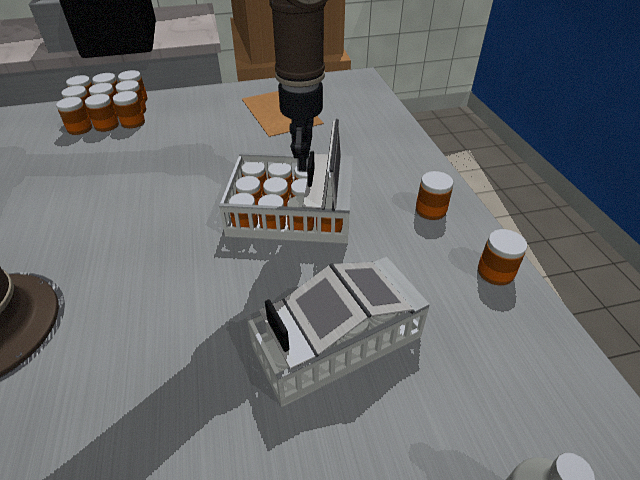

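The panels are nearly upright (side, 335,165) and the jars are exposed. I'll go slowly to the stop.

```bash
python3 -m inch '[{"jaw":0,"tx":-3,"ty":0,"tz":0,"ax":0,"ay":0,"az":0},{"jaw":0,"tx":-6,"ty":0,"tz":0,"ax":0,"ay":0,"az":0},{"jaw":0,"tx":-8,"ty":0,"tz":0,"ax":0,"ay":0,"az":0},{"jaw":0,"tx":-10,"ty":0,"tz":0,"ax":0,"ay":0,"az":0},{"jaw":0,"tx":-11,"ty":0,"tz":0,"ax":0,"ay":0,"az":0},{"jaw":0,"tx":-12,"ty":0,"tz":0,"ax":0,"ay":0,"az":0},{"jaw":0,"tx":-12,"ty":0,"tz":0,"ax":0,"ay":0,"az":0}]'
python3 rel.py|head -1
```

```text
clock: 4.9
position: [0.5859, 0.1635, 0.1063]
orientation: [0.0, 0.158, 0.987, 0.0]
force: [0.8, 0.8, 0.0]
opening: -0.0001
gripper_force: 0.0
clock 4.9 tray mm [ 30.7  -0.9 106.3] force [0.8 0.8 0. ] gap -0.00012642628685463993
```

```bash
python3 -m inch '[{"jaw":0,"tx":-1,"ty":0,"tz":0,"ax":0,"ay":0,"az":0},{"jaw":0,"tx":-2,"ty":0,"tz":0,"ax":0,"ay":0,"az":0},{"jaw":0,"tx":-3,"ty":0,"tz":0,"ax":0,"ay":0,"az":0},{"jaw":0,"tx":-3,"ty":0,"tz":0,"ax":0,"ay":0,"az":0}]'
python3 -m inch '[{"jaw":0,"tx":-1,"ty":0,"tz":0,"ax":0,"ay":0,"az":0},{"jaw":0,"tx":-2,"ty":0,"tz":0,"ax":0,"ay":0,"az":0},{"jaw":0,"tx":-2,"ty":0,"tz":0,"ax":0,"ay":0,"az":0}]'
python3 rel.py|head -1
python3 -c "
from h import *
p,*_=snap('side')
cv2.imwrite('pics/s4.png',cv2.resize(p[90:260,200:390],None,fx=4,fy=3.5)[...,::-1][:600,:800])"
```

```text
clock: 5.3
position: [0.5864, 0.1634, 0.1062]
orientation: [-0.002, 0.158, 0.987, -0.0]
force: [-8.9, 1.4, 6.5]
opening: 0.0006
gripper_force: 4.4
clock: 5.6
position: [0.5866, 0.1634, 0.1061]
orientation: [-0.004, 0.158, 0.987, -0.0]
force: [-15.2, 1.1, 9.8]
opening: -0.0002
gripper_force: 7.4
clock 5.6 tray mm [ 31.4  -0.8 106.1] force [-15.2   1.1   9.8] gap -0.00017620487554087866
```

View pics/s4.png

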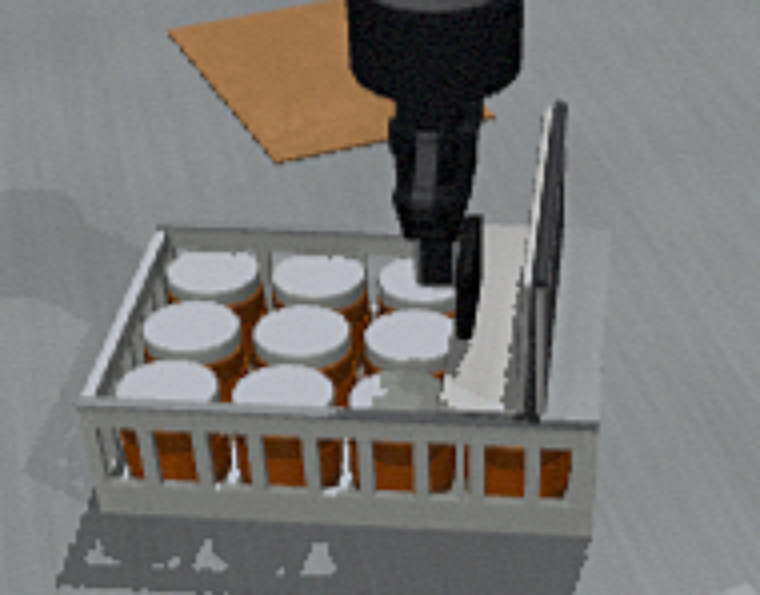

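The tool stopped at tray x = 31 mm (32 expected) while the force rose to 15 N, so this is the hard stop. The crop shows the panels upright and together at (550,260). Now back off and lift.

```bash
python3 -m inch '[{"jaw":0,"tx":6,"ty":0,"tz":0,"ax":0,"ay":0,"az":0},{"jaw":0,"tx":20,"ty":0,"tz":0,"ax":0,"ay":0,"az":0},{"jaw":0,"tx":45,"ty":0,"tz":0,"ax":0,"ay":0,"az":0},{"jaw":0,"tx":70,"ty":0,"tz":-20,"ax":0,"ay":0,"az":0},{"jaw":0,"tx":100,"ty":0,"tz":-60,"ax":0,"ay":0,"az":0},{"jaw":0,"tx":120,"ty":0,"tz":-100,"ax":0,"ay":0,"az":0},{"jaw":0,"tx":130,"ty":0,"tz":-130,"ax":0,"ay":0,"az":0},{"jaw":0,"tx":130,"ty":0,"tz":-130,"ax":0,"ay":0,"az":0},{"jaw":0,"tx":130,"ty":0,"tz":-130,"ax":0,"ay":0,"az":0}]'
python3 rel.py|head -1
python3 - <<'E'
from h import *
t=np.radians(-18.2);X=np.array([np.cos(t),np.sin(t)])
for n in('scene','side'):
    p,d,K,T,i=snap(n,f'pics/{n}5.png'); W=pts(d,K,T); r=W[...,:2]-[.557,.174]
    a=r@X;b=r@np.array([-X[1],X[0]]);z=W[...,2]
    ok=(d>0)&(abs(b)<.08)&(a>.06)&(a<.12)
    for lo,hi in((.1,.115),(.15,.163)):
        s=a[ok&(z>lo)&(z<hi)]; print(n,lo,len(s),np.percentile(s,[2,50,98]).round(4) if len(s) else '')
    print('ztop',z[ok].max(), 'handle', np.median(a[(d>0)&(p.max(2)<60)&(abs(b)<.035)&(a>0)&(a<.06)&(z>.1)&(z<.14)]))
E
```

```text
clock: 6.55
position: [0.467, 0.203, 0.237]
orientation: [0.001, 0.158, 0.987, 0.001]
force: [-0.8, -1.3, 0.1]
opening: 0.0001
gripper_force: 0.0
clock 6.55 tray mm [-94.6  -0.5 237. ] force [-0.8 -1.3  0.1] gap 7.918804376048166e-05
scene 0.1 313 [0.0884 0.0902 0.0918]
scene 0.15 344 [0.087  0.0886 0.0907]
ztop 0.17266848041193106 handle 0.04866862304758874
side 0.1 35 [0.0753 0.0891 0.0894]
side 0.15 54 [0.0764 0.0875 0.0884]
ztop 0.1741928719743014 handle 0.04767509929384302
```

View pics/side5.png

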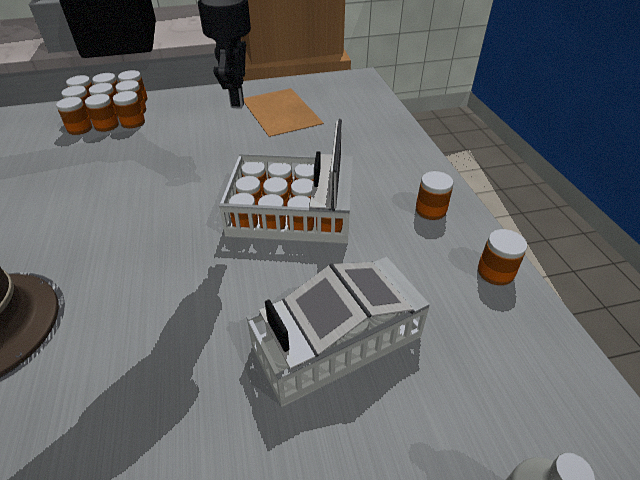

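The panels stand upright at (336,165), with the handle at tray x of about 48 mm. The arm is clear and everything else is unmoved.

```bash
python3 -c "
from bench import job
print(job.hand_in())"
```

```text
the job is handed in; nothing more can be done
None
```

The wide tray's cover is folded fully up against its hard stop, with both panels standing upright; the narrow tray's cover, the loose jars and the bottle were not touched, and the job was handed in about 6.7 s into the 29 s limit.

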